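# Open the flask on the red mat, whichever way its cap turns, and hold the cap over it

## Task

Take the cap off the flask that stands on the red mat: one of the two flasks has a reversed thread, so try gently which way its cap loosens, turn it until it is free and only then lift it, without wrenching it off. Finish while still holding the cap in the gripper, upright and still, straight above the open flask and clear of it by about 6 cm, ready to go back on. Leave the flask on the blue mat closed and the other things where they are.

Things in the scene. Friction and masses are not known exactly. Their poses are not given: they have to be found in the camera images.
- red_mat: red silicone mat, round, 130 mm across, 3 mm thick, fixed, with one of the flasks standing in its middle. Origin: centre of its underside.
- blue_mat: blue silicone mat, round, 130 mm across, 3 mm thick, fixed, with one of the flasks standing in its middle. Origin: centre of its underside.
- flask_a: steel food flask with a green band, 72 mm wide, 116 mm to its open neck; its suction foot (92 mm wide) holds it fast on the worktop: it cannot turn or slide. Origin: centre of its underside, z up; white dot on its -x side. Looks like the other flask, but one cap opens counter-clockwise seen from above and the other clockwise; which is which cannot be seen
- flask_b: steel food flask with a green band, 72 mm wide, 116 mm to its open neck; its suction foot (92 mm wide) holds it fast on the worktop: it cannot turn or slide. Origin: centre of its underside, z up; white dot on its -x side. Looks like the other flask, but one cap opens counter-clockwise seen from above and the other clockwise; which is which cannot be seen
- cap_a_mid (a point): cap of flask_a: centre of the cap's upright, round, fluted black grip (42 mm wide, from 13 mm below to 15 mm above this point); x, y turn with the cap. Below it a skirt flares to 54 mm, its lower edge 42 mm below this point. Locked: this point is 138 mm above the worktop, the cap's x axis within 6 degrees of the flask's; a white line on the cap points to its -x
- cap_b_mid (a point): cap of flask_b: centre of the cap's upright, round, fluted black grip (42 mm wide, from 13 mm below to 15 mm above this point); x, y turn with the cap. Below it a skirt flares to 54 mm, its lower edge 42 mm below this point. Locked: this point is 138 mm above the worktop, the cap's x axis within 6 degrees of the flask's; a white line on the cap points to its -x
- orange: bystander: an orange, 77 mm across. Origin: centre of its underside as it stands.
- lemon: bystander: a lemon, 78x55x56 mm, lying. Origin: centre of its underside as it stands.
- mug: bystander: a white mug, 86 mm tall. Origin: centre of its underside as it stands.
- salt: bystander: a salt shaker with a grey top, 44 mm across, 90 mm tall. Origin: centre of its underside as it stands.
- spoon: bystander: a dessert spoon, 188 mm long, lying. Origin: centre of its underside as it stands.
- honey_jar: bystander: a glass jar of honey, 72 mm across, 102 mm tall. Origin: centre of its underside as it stands.
- pepper_mill: bystander: a wooden pepper mill, 58 mm across, 160 mm tall. Origin: centre of its underside as it stands.
- cap_a: the cap of flask_a; origin: centre of the skirt's lower edge. About 80 g, bayonet thread: turned the wrong way from locked it stops hard within 14 degrees and a firm grip slips round it; the right way it turns easily, and from 55 degrees up to an end stop at 88 it lifts straight off (best at 70), fully clear of the neck 20 mm up
- cap_b: the cap of flask_b; origin: centre of the skirt's lower edge. About 80 g, bayonet thread: turned the wrong way from locked it stops hard within 14 degrees and a firm grip slips round it; the right way it turns easily, and from 55 degrees up to an end stop at 88 it lifts straight off (best at 70), fully clear of the neck 20 mm up
There are look-alikes about, which are no part of the job. Leave any purple look-alike of the cap_a alone.

How it is judged (in metres and radians):
On the way:
1. the cap of the flask on the red mat, still down on its neck, has been turned free (over 52 degrees from locked) (((horizontal distance between flask_a and red_mat below 0.04 m and angle between the x axis of cap_a_mid and the x axis of flask_a, either way round above 0.91 rad and z of cap_a_mid in the frame of flask_a below 0.144 m) or (horizontal distance between flask_b and red_mat below 0.04 m and angle between the x axis of cap_b_mid and the x axis of flask_b, either way round above 0.91 rad and z of cap_b_mid in the frame of flask_b below 0.144 m))), for 0.1 s.
At the end, for the whole second after the job is handed in: The cap of the flask on the red mat is held in the fingers, at rest, touching nothing else, upright within 17 degrees, its axis within 50 mm of the flask's, its skirt 15 to 150 mm above the neck's mouth; the other flask is still closed and locked (((horizontal distance between flask_a and red_mat below 0.04 m and z of cap_a_mid in the frame of flask_a between 0.173 and 0.308 m and horizontal distance between cap_a_mid and flask_a below 0.05 m and angle between cap_a_mid's own z axis and vertical below 0.3 rad and contact force between the fingers and cap_a above 1 N and contact force between cap_a and flask_a below 0.1 N and linear speed of cap_a below 0.02 m/s and z of cap_b_mid in the frame of flask_b below 0.144 m and angle between the x axis of cap_b_mid and the x axis of flask_b, either way round below 0.35 rad) or (horizontal distance between flask_b and red_mat below 0.04 m and z of cap_b_mid in the frame of flask_b between 0.173 and 0.308 m and horizontal distance between cap_b_mid and flask_b below 0.05 m and angle between cap_b_mid's own z axis and vertical below 0.3 rad and contact force between the fingers and cap_b above 1 N and contact force between cap_b and flask_b below 0.1 N and linear speed of cap_b below 0.02 m/s and z of cap_a_mid in the frame of flask_a below 0.144 m and angle between the x axis of cap_a_mid and the x axis of flask_a, either way round below 0.35 rad))); the arm keeps its last pose, push and grip.
It fails at once if the cap wrenched upwards off its neck without having been turned free ((horizontal distance between flask_a and red_mat below 0.04 m and z of cap_a_mid in the frame of flask_a between 0.146 and 0.151 m and angle between the x axis of cap_a_mid and the x axis of flask_a, either way round below 0.8 rad) or (horizontal distance between flask_b and red_mat below 0.04 m and z of cap_b_mid in the frame of flask_b between 0.146 and 0.151 m and angle between the x axis of cap_b_mid and the x axis of flask_b, either way round below 0.8 rad)).
It fails at once if the cap of the flask on the blue mat turned or lifted ((horizontal distance between flask_a and red_mat below 0.04 m and (angle between the x axis of cap_b_mid and the x axis of flask_b, either way round above 0.35 rad or distance of cap_b_mid from where it was at the start of the episode above 0.02 m)) or (horizontal distance between flask_b and red_mat below 0.04 m and (angle between the x axis of cap_a_mid and the x axis of flask_a, either way round above 0.35 rad or distance of cap_a_mid from where it was at the start of the episode above 0.02 m))).
It fails at once if a bystander moved more than 40 mm (distance of any of orange, lemon, mug, salt, spoon, honey_jar, pepper_mill from where it was at the start of the episode above 0.04 m).
It also fails if it takes over 42 s, if anything falls off the work surface, if the arm or the gripper's body presses on something with over 40 N, if the wrist force passes 120 N, or if a joint passes its speed limit or range.

## Robot

A 6-joint arm with a two-finger parallel gripper is mounted at the origin on a cart in front of the work surface, level with it; the furniture and walls round the work are solid. World frame = base frame: x ahead of the robot, y to its left, z up, the work surface at z = 0. Lengths are in m, angles in degrees, forces in N, time in s.
With the tool pointing down it reaches from about 0.35 to 0.875 m from the base axis. Payload 4.2 kg.
Tool frame: the origin (TCP) lies between the finger pads; the fingertips stand 25 mm ahead of it and the grasp point (between the pads) lies 6 mm ahead of it (r.tips_ahead is the distance from the TCP to the fingertips, in m); z points along the fingers, y is the direction in which the jaws open and shut (so a half turn about z gives the same grasp; the last joint's range is limited). The gripper opens to 87 mm and grips with 3 to 60 N. Pads are 19 mm wide; open, the fingers measure 117 mm over their backs; the gripper's body (75 mm by 190 mm) begins 51 mm behind the grasp point.
Start: joints at [86.093, 22.042, 0.453, 0, -68.411, -14.817], TCP at [0.201, 0.592, 0.248] pointing down, gripper open.
Joint ranges: [-179.83, 179.83], [-69.29, 118.12], [-61.27, 80.66], [-181.25, 117.63], [-171.15, -9.14], [-177.46, 177.46]. Speed limits (degrees/s): [159.86, 159.86, 180, 180, 180, 180].

## Interface

Orientations are given as a 3x3 rotation matrix whose columns are the frame's x, y, z axes.
In Python, from station import r, vision, finish_job gives the robot as it stands.
- The arm moves only by the shell command python3 -m jog 'ROWS'. ROWS is a JSON object of lists of equal length, an entry for each row: "rot": the turn, a rotation vector about the world's x, y, z in degrees, a list of three; "delta_pos": the shift along the world's x, y, z in mm, a list of three; "grip": the opening in per cent of the stroke, from 0 (shut) to 100 (fully open). A call has 1 to 10 rows; each row shifts and turns the commanded pose from where the row before left it; what a row does not reach is not made up. A row lasts 1/12 s, in which the tool goes at most 41.7 mm and 7.16 degrees, less where a joint would pass 70% of its speed; a pose out of reach is approached as far as the arm can. A call with a gripper value outside its range is refused whole. The fingers move at their own pace and stop on an object; the grip force is fixed at half the most. Time passes only in rows, so rows that do not move let the fingers close. It gives the time, the measured TCP pose, the force and the opening at its end, in the units of the state.
- r.sense(): the state, without advancing time (a new reading comes with each control period).
- vision.capture(name): name is "scene" or "top"; returns a dict with "frame" (420x560x3 uint8, red, green, blue), "K" (3x3 intrinsics, pixels), "xyz" and "orientation" of the camera in the world. Camera axes: x right, y up, looking along -z (the intrinsics and any distortion apply to the point x, -y, -z); pixel columns grow to the right and rows downward; lengths in m; the calibration is good to about 2 mm. A picture is of the moment at which its call begins. There is no depth.
- finish_job(): hands the job in, once; it reports no verdict.
The state is a dict: "time_s": time; "joints": joint angles; "joint_velocities": joint speeds; "effort": joint torques, N m; "tcp_pos": TCP position; "ee_rot": TCP orientation; "wrist_force": force on the tool from outside, world axes, zero at the start; "moment": the same for the moment, N m; "gripper_width": opening from 0.0 (shut) to 1.0 (fully open).
Only numpy, scipy, OpenCV 4.12 (cv2) and the standard library are available. Lean on these libraries where they do the work, as an engineer would, in place of code of your own. Each camera call takes 0.05 s, during which the arm holds its last target. There are 200 camera calls.

## Working session

There is one attempt and no reset: what is moved stays moved. The work goes in short steps, Python scripts to look and compute and a shell command to move; the robot and the scene stay as the last step left them, time stands still between calls to the robot, and variables do not carry over. Pictures are saved under pics/ and viewed, about 8 in all and at most 12, crops included, and the job is handed in when it is done.

```bash
mkdir -p pics; python3 - <<'E'
from station import r, vision
import cv2,numpy as np
for n in("scene","top"):
    c=vision.capture(n); cv2.imwrite(f"pics/{n}0.png",c["frame"][:,:,::-1]); np.savez(f"{n}0.npz",**c)
    print(n,c["K"],c["xyz"],c["orientation"],[k for k in c])
s=r.sense();print(s)
E
```

```text
scene [[452.80942323   0.         284.97531688]
 [  0.         452.80942323 210.91611123]
 [  0.           0.           1.        ]] [-0.20854195 -0.74555531  0.88854378] [[ 0.71668337  0.40983144 -0.56427222]
 [-0.69720114  0.44030222 -0.56572477]
 [ 0.01659851  0.79885677  0.60129223]] ['frame', 'K', 'xyz', 'orientation']
top [[400.49412276   0.         267.95346247]
 [  0.         400.49412276 208.8836257 ]
 [  0.           0.           1.        ]] [0.34003729 0.00399003 1.09030718] [[-0.01189493  0.9789557  -0.20372593]
 [-0.99991372 -0.01050975  0.00787983]
 [ 0.0055729   0.20380209  0.97899625]] ['frame', 'K', 'xyz', 'orientation']
{'time_s': 0.1, 'joints': array([ 8.60915996e+01,  2.20867784e+01,  3.90039755e-01, -2.57770014e-02,
       -6.84132341e+01, -1.48165772e+01]), 'joint_velocities': array([ 0.11953498, -0.0455804 ,  0.17919452,  0.01806224, -0.00704308,
       -0.04211133]), 'effort': array([ 5.96969076e-04, -3.91688061e+01,  1.87934875e+01,  4.23194200e+00,
        1.34372280e-02, -7.46638830e-05]), 'tcp_pos': array([0.20046399, 0.59147014, 0.24657992]), 'ee_rot': array([[ 9.47017165e-01, -3.21182485e-01, -5.48191681e-04],
       [-3.21182941e-01, -9.47015290e-01, -1.88637219e-03],
       [ 8.67238037e-05,  1.96249666e-03, -9.99998071e-01]]), 'wrist_force': array([-0.53219564,  0.10681011,  1.93909824]), 'moment': array([0.04898791, 0.00516348, 0.00651843]), 'gripper_width': 1.001051908317496}
```

View pics/scene0.png

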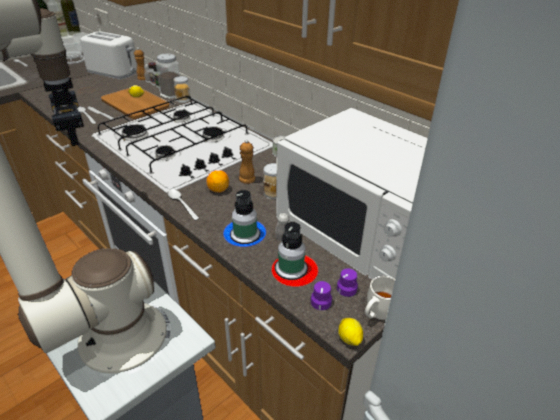

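View pics/top0.png

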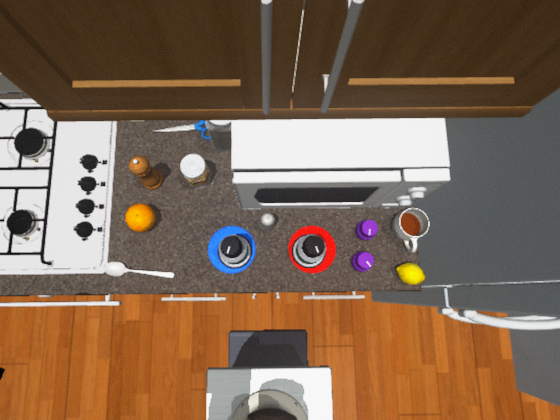

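```bash
cat > h.py <<'E'
import numpy as np,cv2
def ray(c,u,v,z):
    K,R,p=c["K"],c["orientation"],c["xyz"]
    d=R@np.array([(u-K[0,2])/K[0,0],-(v-K[1,2])/K[1,1],-1]); return p+d*(z-p[2])/d[2]
def proj(c,P):
    K,R,p=c["K"],c["orientation"],c["xyz"]; q=R.T@(np.array(P)-p)
    return K[0,0]*q[0]/-q[2]+K[0,2], K[1,1]*q[1]/q[2]+K[1,2]
def mat(c,lo,hi):
    h=cv2.cvtColor(c["frame"],cv2.COLOR_RGB2HSV); m=cv2.inRange(h,lo,hi)
    k=max(cv2.findContours(m,0,2)[0],key=cv2.contourArea)
    q=np.array([ray(c,*p,0.003)[:2] for p in cv2.convexHull(k)[:,0]])
    return cv2.minEnclosingCircle((q*1000).astype(np.float32))
E
python3 - <<'E'
from h import *
for n in("scene","top"):
    c=dict(np.load(n+"0.npz"))
    r=mat(c,(0,200,120),(4,255,255));b=mat(c,(105,200,120),(120,255,255));print(n,r,b)
    print([np.round(proj(c,(r[0][0]/1e3,r[0][1]/1e3,z)),1) for z in(0.003,.116,.138,.153)])
    im=c["frame"][:,:,::-1]; u,v=map(int,proj(c,(r[0][0]/1e3,r[0][1]/1e3,.12)))
    cv2.imwrite(f"pics/{n}_crop.png",cv2.resize(im[v-40:v+60,u-70:u+70],None,fx=5,fy=5,interpolation=cv2.INTER_CUBIC))
c=dict(np.load("top0.npz"))
for n,u,v,z in(("purple",367,230,.06),("purple",363,261,.06),("mug",410,225,.086),("grey",268,220,.09),("mw",235,208,.25),("mw",385,208,.25),("mw low",250,208,.03)):print(n,ray(c,u,v,z))
E
```

```text
scene ((454.5820007324219, -122.72476196289062), 63.54256057739258) ((456.65362548828125, 95.0120849609375), 62.75432205200195)
[array([294.4, 269. ]), array([295.7, 238. ]), array([296. , 231.5]), array([296.1, 227. ])]
top ((454.42462158203125, -122.19803619384766), 64.29134368896484) ((456.40386962890625, 95.83879852294922), 63.186641693115234)
[array([311.6, 248.7]), array([316.8, 243.8]), array([318. , 242.7]), array([318.8, 241.9])]
purple [ 0.49553554 -0.26143037  0.06      ]
purple [ 0.41546015 -0.24616494  0.06      ]
mug [ 0.50325176 -0.36512938  0.086     ]
grey [ 0.51939626 -0.00383677  0.09      ]
mw [0.51759487 0.06782548 0.25      ]
mw [ 0.51414213 -0.25417294  0.25      ]
mw low [0.56364622 0.04398611 0.03      ]
```

```bash
python3 - <<'E'
import cv2,numpy as np
a=cv2.imread("pics/scene_crop.png");b=cv2.imread("pics/top_crop.png")
cv2.imwrite("pics/both.png",cv2.resize(np.hstack([a,b]),(800,286)))
E
```

```text
(no output)
```

View pics/both.png

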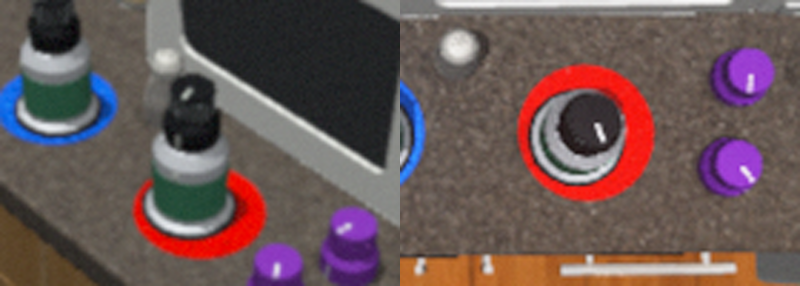

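```bash
python3 - <<'E'
from h import *
for n in("scene","top"):
    c=dict(np.load(n+"0.npz"))
    for nm,X,Y in(("red",.4545,-.1225),("blue",.4565,.0955)):
        u,v=map(int,proj(c,(X,Y,.145))); f=c["frame"]
        m=np.zeros(f.shape[:2],np.uint8); m[v-16:v+20,u-22:u+22]=(f.max(2)<60)[v-16:v+20,u-22:u+22]*255
        k=max(cv2.findContours(m,0,2)[0],key=cv2.contourArea)
        for z in(.14,.153):
            q=np.array([ray(c,*p,z)[:2] for p in k[:,0]])*1000
            print(n,nm,z,cv2.minEnclosingCircle(q.astype(np.float32)),cv2.boundingRect(k))
c=dict(np.load("top0.npz"))
for u in(250,310,370):print("mw",ray(c,u,208,.01),ray(c,u,172,.25))
c=dict(np.load("scene0.npz"))
print("mw scene bottom near corner", ray(c,372,262,0.01))
E
```

```text
scene red 0.14 ((436.3629455566406, -125.83738708496094), 52.54726791381836) (282, 222, 20, 27)
scene red 0.153 ((425.1629638671875, -136.6001434326172), 51.6346321105957) (282, 222, 20, 27)
scene blue 0.14 ((443.25396728515625, 70.8963623046875), 55.43825149536133) (235, 190, 18, 23)
scene blue 0.153 ((431.93426513671875, 56.717010498046875), 54.47549057006836) (235, 190, 18, 23)
top red 0.14 ((446.0749816894531, -109.38228607177734), 26.264291763305664) (302, 236, 22, 22)
top red 0.153 ((444.6243896484375, -107.8314208984375), 25.904987335205078) (302, 236, 22, 22)
top blue 0.14 ((447.4841003417969, 84.17631530761719), 25.71233367919922) (222, 236, 20, 22)
top blue 0.153 ((446.0142822265625, 83.0793228149414), 25.360551834106445) (222, 236, 20, 22)
mw [0.56786403 0.04474053 0.01      ] [0.59761788 0.0354655  0.25      ]
mw [ 0.56609    -0.12070377  0.01      ] [ 0.59628154 -0.09568073  0.25      ]
mw [ 0.56431293 -0.2864308   0.01      ] [ 0.59494287 -0.22705535  0.25      ]
mw scene bottom near corner [ 0.62857768 -0.25784506  0.01      ]
```

```bash
python3 -m jog '{"delta_pos":[[14,-35,1],[14,-35,1],[14,-35,1],[14,-35,1],[14,-35,1],[14,-35,1],[14,-35,1],[14,-35,1],[14,-35,1],[14,-35,1]],"rot":[[0,0,1],[0,0,1],[0,0,1],[0,0,1],[0,0,1],[0,0,1],[0,0,1],[0,0,1],[0,0,1],[0,0,1]],"grip":[100,100,100,100,100,100,100,100,100,100]}'
python3 -m jog '{"delta_pos":[[10,-35,0],[10,-35,0],[10,-35,0],[10,-35,0],[10,-35,0],[10,-35,0],[10,-35,0],[10,-35,0],[10,-35,0],[10,-35,0]],"rot":[[0,0,1],[0,0,1],[0,0,1],[0,0,1],[0,0,1],[0,0,1],[0,0,1],[0,0,1],[0,0,1],[0,0,0]],"grip":[100,100,100,100,100,100,100,100,100,100]}'
```

```text
time_s: 0.93
tcp_pos: [0.3406, 0.2399, 0.2575]
ee_rot: [[0.989, -0.15, -0.0], [-0.15, -0.989, -0.0], [-0.0, 0.0, -1.0]]
wrist_force: [1.3, 0.4, 0.6]
gripper_width: 1.004
time_s: 1.77
tcp_pos: [0.4404, -0.11, 0.2574]
ee_rot: [[1.0, 0.005, -0.0], [0.005, -1.0, 0.0], [-0.0, -0.0, -1.0]]
wrist_force: [0.9, 1.7, 0.1]
gripper_width: 0.999
```

```bash
python3 -m jog '{"delta_pos":[[7,-3.5,-20],[0,0,-30],[0,0,-5],[0,0,0]],"rot":[[0,0,0],[0,0,0],[0,0,0],[0,0,0]],"grip":[100,100,100,100]}'
python3 - <<'E'
from station import r, vision
import cv2,numpy as np
fs=[]
for n in("scene","top"):
    f=vision.capture(n)["frame"][:,:,::-1]; u,v=(295,225) if n=="scene" else (312,243)
    fs.append(cv2.resize(f[v-60:v+60,u-60:u+60],(400,400),interpolation=cv2.INTER_CUBIC))
cv2.imwrite("pics/c1.png",np.hstack(fs)); print(r.sense()["tcp_pos"])
E
```

```text
time_s: 2.1
tcp_pos: [0.4459, -0.1119, 0.2006]
ee_rot: [[1.0, 0.004, -0.006], [0.004, -1.0, -0.0], [-0.006, 0.0, -1.0]]
wrist_force: [-0.9, -0.4, 0.7]
gripper_width: 1.0
[ 0.44810578 -0.11139859  0.20348971]
```

View pics/c1.png

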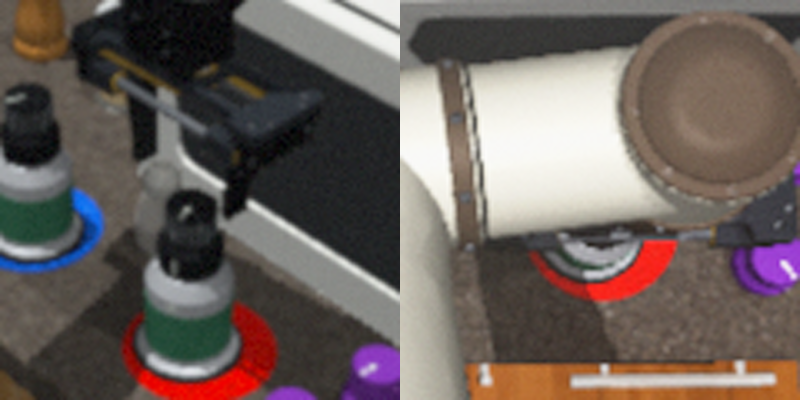

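```bash
python3 -m jog '{"delta_pos":[[0,-2,-15],[0,0,-15],[0,0,-12],[0,0,-8],[0,0,-2],[0,0,0]],"rot":[[0,0,0],[0,0,0],[0,0,0],[0,0,0],[0,0,0],[0,0,0]],"grip":[100,100,100,100,100,100]}'
python3 -m jog '{"delta_pos":[[0,0,0],[0,0,0],[0,0,0],[0,0,0]],"rot":[[0,0,0],[0,0,0],[0,0,0],[0,0,0]],"grip":[70,55,40,30]}'; python3 -c "
from station import r;s=r.sense();print(s['tcp_pos'],s['wrist_force'],s['moment'],s['joints'])"
```

```text
time_s: 2.7
tcp_pos: [0.4481, -0.1132, 0.1512]
ee_rot: [[1.0, 0.006, 0.001], [0.006, -1.0, -0.0], [0.001, 0.0, -1.0]]
wrist_force: [0.0, -0.4, -0.2]
gripper_width: 1.002
time_s: 3.03
tcp_pos: [0.4479, -0.1136, 0.1511]
ee_rot: [[1.0, 0.005, 0.001], [0.005, -1.0, 0.0], [0.001, -0.0, -1.0]]
wrist_force: [-0.4, -0.1, 0.6]
gripper_width: 0.78
[ 0.44792569 -0.11356453  0.15107459] [-0.40712373 -0.06175675  0.587736  ] [-0.07686848 -0.01909938  0.01831316] [ 6.00770127e+00  1.20786370e+01 -2.95987357e+01  5.91241923e-03
 -4.82578145e+01  8.42694747e+01]
```

```bash
python3 -m jog '{"delta_pos":[[0,0,0],[0,0,0],[0,0,0],[0,0,0],[0,0,0],[0,0,0],[0,0,0],[0,0,0]],"rot":[[0,0,0],[0,0,0],[0,0,0],[0,0,0],[0,0,0],[0,0,0],[0,0,0],[0,0,0]],"grip":[20,10,0,0,0,0,0,0]}'; python3 -c "
from station import r;s=r.sense();print(s['tcp_pos'],s['wrist_force'],s['moment'],s['joints'])"
```

```text
time_s: 3.7
tcp_pos: [0.4476, -0.1135, 0.1506]
ee_rot: [[1.0, 0.005, -0.0], [0.005, -1.0, 0.0], [-0.0, -0.0, -1.0]]
wrist_force: [-2.1, 2.4, 1.7]
gripper_width: 0.476
[ 0.44757452 -0.11345307  0.15057179] [-2.05520499  2.3590746   1.70760196] [0.65451193 0.24530451 0.03486187] [ 6.01666441e+00  1.21143441e+01 -2.96328159e+01 -1.58647111e-02
 -4.82540863e+01  8.42716149e+01]
```

```bash
for i in 1 2 3; do python3 -m jog '{"delta_pos":[[0,0,0],[0,0,0],[0,0,0]],"rot":[[0,0,3],[0,0,3],[0,0,0]],"grip":[0,0,0]}' | grep -E "force|rot"; python3 -c "
from station import r;s=r.sense();print(s['moment'],s['joints'][5])"; done
```

```text
ee_rot: [[0.994, 0.11, -0.0], [0.11, -0.994, -0.0], [-0.0, 0.0, -1.0]]
wrist_force: [0.6, 1.5, 0.7]
[ 0.09175008  0.08550303 -0.02518215] 90.31587362689129
ee_rot: [[0.977, 0.212, 0.0], [0.212, -0.977, -0.0], [-0.0, 0.0, -1.0]]
wrist_force: [-0.9, 0.6, 1.1]
[-0.05353296  0.06020859  0.02108913] 96.24660016770979
ee_rot: [[0.95, 0.312, 0.0], [0.312, -0.95, -0.0], [-0.0, 0.0, -1.0]]
wrist_force: [0.2, -0.5, 0.8]
[-0.15910808  0.01487191 -0.06703273] 102.19594349537786
```

```bash
for i in 1 2 3; do python3 -m jog '{"delta_pos":[[0,0,0],[0,0,0],[0,0,0]],"rot":[[0,0,3],[0,0,4],[0,0,0]],"grip":[0,0,0]}' | grep -E "force|rot"; python3 -c "
from station import r;s=r.sense();print(s['moment'],s['joints'][5])"; done
python3 - <<'E'
from station import vision
import cv2,numpy as np
f=vision.capture("scene")["frame"][:,:,::-1]; u,v=295,225
cv2.imwrite("pics/c2.png",cv2.resize(f[v-50:v+50,u-50:u+50],(600,600),interpolation=cv2.INTER_CUBIC))
E
```

```text
ee_rot: [[0.905, 0.426, 0.0], [0.426, -0.905, -0.0], [0.0, 0.0, -1.0]]
wrist_force: [0.2, 0.7, 0.9]
[-0.09273681 -0.02408374 -0.04310367] 109.17907237017923
ee_rot: [[0.847, 0.532, 0.0], [0.532, -0.847, -0.0], [0.0, 0.0, -1.0]]
wrist_force: [0.1, -0.2, 0.8]
[-0.15532112 -0.05213129  0.04254035] 116.13751879591717
ee_rot: [[0.776, 0.631, 0.0], [0.631, -0.776, -0.0], [0.0, 0.0, -1.0]]
wrist_force: [-0.5, 0.2, 1.6]
[-0.10900214 -0.05420859  0.02025703] 123.10864069995654
```

View pics/c2.png

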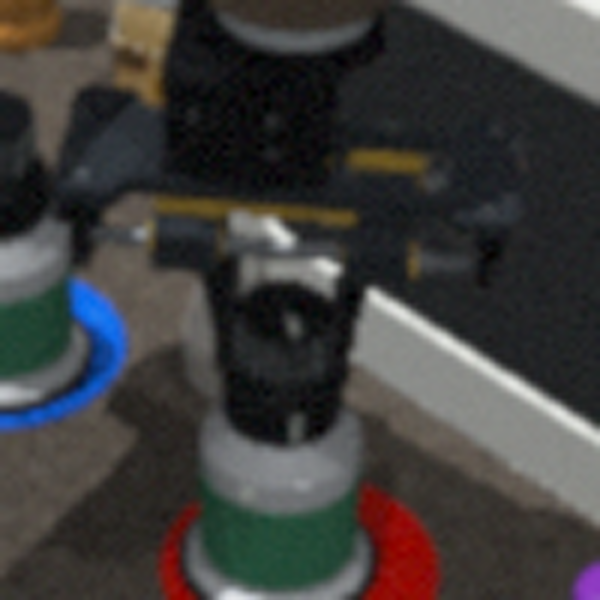

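```bash
python3 -m jog '{"delta_pos":[[0,0,0],[0,0,0],[0,0,0],[0,0,0],[0,0,0],[0,0,0],[0,0,0],[0,0,0],[0,0,0]],"rot":[[0,0,0],[0,0,0],[0,0,0],[0,0,0],[0,0,-5],[0,0,-7],[0,0,-7],[0,0,-7],[0,0,-7]],"grip":[75,75,75,75,75,75,75,75,75]}'
python3 -m jog '{"delta_pos":[[0,0,0],[0,0,0],[0,0,0],[0,0,0],[0,0,0],[0,0,0],[0,0,0],[0,0,0],[0,0,0],[0,0,0]],"rot":[[0,0,-4],[0,0,0],[0,0,0],[0,0,0],[0,0,0],[0,0,0],[0,0,0],[0,0,0],[0,0,0],[0,0,0]],"grip":[75,60,40,20,0,0,0,0,0,0]}'
python3 - <<'E'
from station import vision,r
import cv2,numpy as np
f=vision.capture("scene")["frame"][:,:,::-1]; u,v=295,225
cv2.imwrite("pics/c3.png",cv2.resize(f[v-50:v+50,u-50:u+50],(600,600),interpolation=cv2.INTER_CUBIC))
print(r.sense()["moment"])
E
```

```text
time_s: 6.0
tcp_pos: [0.4476, -0.1135, 0.1505]
ee_rot: [[0.995, 0.103, -0.0], [0.103, -0.995, 0.0], [-0.0, -0.0, -1.0]]
wrist_force: [0.9, 0.4, -0.8]
gripper_width: 0.747
time_s: 6.83
tcp_pos: [0.4476, -0.1134, 0.1506]
ee_rot: [[0.999, 0.04, 0.0], [0.04, -0.999, 0.0], [0.0, -0.0, -1.0]]
wrist_force: [-1.3, 3.0, 1.4]
gripper_width: 0.477
[0.91449194 0.19887567 0.09434299]
```

View pics/c3.png

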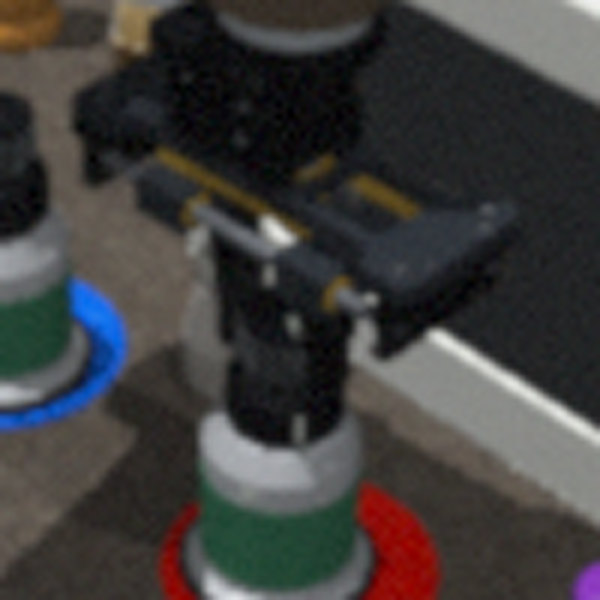

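The cap's marks (skirt line at about 298,428) stayed where they were after the re-grip. I'll turn it another 32°.

```bash
for i in 1 2 3 4; do python3 -m jog '{"delta_pos":[[0,0,0],[0,0,0],[0,0,0]],"rot":[[0,0,4],[0,0,4],[0,0,0]],"grip":[0,0,0]}' | grep -E "force|rot"; python3 -c "
from station import r;s=r.sense();print(s['moment'],s['joints'][5])"; done
python3 - <<'E'
from station import vision
import cv2,numpy as np
f=vision.capture("scene")["frame"][:,:,::-1]; u,v=295,225
cv2.imwrite("pics/c4.png",cv2.resize(f[v-50:v+50,u-50:u+50],(600,600),interpolation=cv2.INTER_CUBIC))
E
```

```text
ee_rot: [[0.984, 0.18, 0.0], [0.18, -0.984, -0.0], [0.0, 0.0, -1.0]]
wrist_force: [0.8, 1.1, 0.9]
[ 0.50742455 -0.06569079  0.02205314] 94.34057631019631
ee_rot: [[0.95, 0.313, 0.0], [0.313, -0.95, -0.0], [0.0, 0.0, -1.0]]
wrist_force: [0.5, 1.3, 0.3]
[ 0.13942483 -0.08249888  0.01896972] 102.24202265535466
ee_rot: [[0.897, 0.441, 0.0], [0.441, -0.897, -0.0], [-0.0, 0.0, -1.0]]
wrist_force: [0.3, -0.2, 0.8]
[-0.10747717 -0.06997757 -0.03693675] 110.17621095788692
ee_rot: [[0.828, 0.561, -0.0], [0.561, -0.828, -0.0], [-0.0, 0.0, -1.0]]
wrist_force: [-0.1, -0.2, 1.0]
[-0.10714029 -0.07991777 -0.004478  ] 118.12813504170094
```

View pics/c4.png

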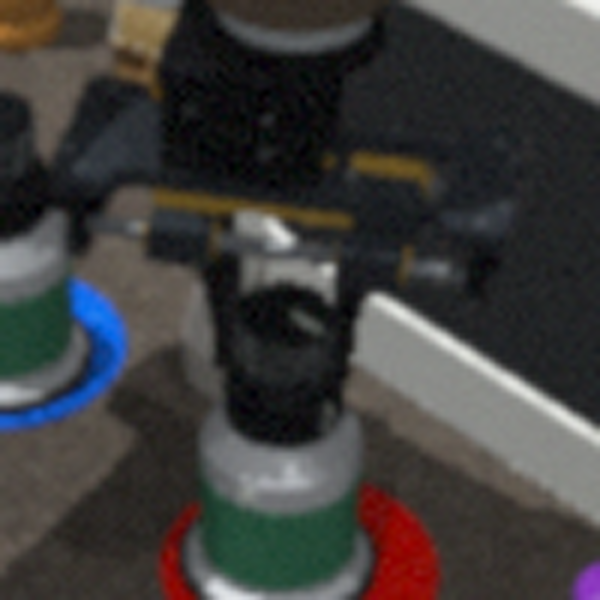

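The top line and skirt line (about 330,410) have moved round to the right, and the cap is about 70° from locked. Next is a gentle lift with a force check.

```bash
python3 -m jog '{"delta_pos":[[0,0,1],[0,0,1],[0,0,2],[0,0,0]],"rot":[[0,0,0],[0,0,0],[0,0,0],[0,0,0]],"grip":[0,0,0,0]}'; python3 -m jog '{"delta_pos":[[0,0,2],[0,0,2],[0,0,0]],"rot":[[0,0,0],[0,0,0],[0,0,0]],"grip":[0,0,0]}'
```

```text
time_s: 8.27
tcp_pos: [0.4478, -0.1136, 0.1549]
ee_rot: [[0.827, 0.562, 0.001], [0.562, -0.827, -0.0], [0.0, 0.0, -1.0]]
wrist_force: [0.1, -0.2, 0.1]
gripper_width: 0.48
time_s: 8.52
tcp_pos: [0.4479, -0.1136, 0.159]
ee_rot: [[0.826, 0.563, 0.001], [0.563, -0.826, -0.0], [0.001, 0.001, -1.0]]
wrist_force: [0.5, -0.8, -0.4]
gripper_width: 0.472
```

Almost no resistance, so I'll lift it the rest of the way.

```bash
python3 -m jog '{"delta_pos":[[0,0,5],[0,0,8],[0,0,10],[0,0,12],[0,0,12],[0,0,12],[0,0,8],[0,0,5],[0,0,0],[0,0,0]],"rot":[[0,0,0],[0,0,0],[0,0,0],[0,0,0],[0,0,0],[0,0,0],[0,0,0],[0,0,0],[0,0,0],[0,0,0]],"grip":[0,0,0,0,0,0,0,0,0,0]}'; python3 -m jog '{"delta_pos":[[0,0,0],[0,0,0],[0,0,0],[0,0,0]],"rot":[[0,0,0],[0,0,0],[0,0,0],[0,0,0]],"grip":[0,0,0,0]}'
python3 - <<'E'
from station import vision
import cv2,numpy as np
f=vision.capture("scene")["frame"][:,:,::-1]
cv2.imwrite("pics/c5.png",cv2.resize(f[130:330,160:400],(720,600),interpolation=cv2.INTER_CUBIC))
E
```

```text
time_s: 9.35
tcp_pos: [0.4474, -0.1135, 0.2305]
ee_rot: [[0.826, 0.563, -0.0], [0.563, -0.826, 0.0], [0.0, -0.0, -1.0]]
wrist_force: [-0.4, -0.3, -1.8]
gripper_width: 0.475
time_s: 9.68
tcp_pos: [0.4474, -0.1136, 0.2301]
ee_rot: [[0.826, 0.563, -0.001], [0.563, -0.826, -0.0], [-0.001, -0.001, -1.0]]
wrist_force: [-0.2, -0.5, -0.5]
gripper_width: 0.474
```

View pics/c5.png

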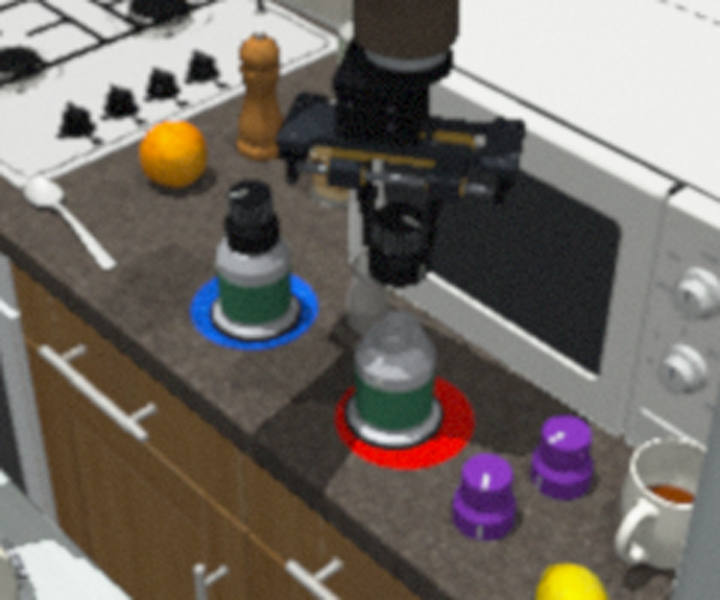

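The cap (400,245) is held upright above the open flask (400,330), and nothing else looks moved.

```bash
python3 -c "
from station import finish_job;print(finish_job())"
```

```text
the job is handed in; nothing more can be done
None
```

The cap of the flask on the red mat is off, and I handed the job in with the gripper holding it straight above the open flask. No verdict is reported, so this rests on my own checks.

- **Turning:** A gentle trial turn counter-clockwise met no resistance. I turned the cap about 39°, re-gripped to keep the gripper clear of the microwave, then turned it another 32°. That is about 70° by the tool's rotation, and the white lines on the cap moved to match.
- **Lifting:** I lifted it about 80 mm, so its skirt is about 60 mm above the neck. The wrist force stayed below about 2 N in every reading during the lift.
- **Last checks:** The tool is vertical and still, and the gripper opening reads 0.474 (41 mm), so it is holding the cap. The last picture shows the flask on the red mat open and the cap upright above it. The flask on the blue mat is still capped, and nothing else looks moved.
- **Time and failed checks:** The job took about 10 s of the 42 s allowed. No check failed; the two camera views put the cap a few millimetres apart, which the grip took up.

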